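Wedge the rocking portion scale level

ROBOT

A 6-joint arm with a two-finger parallel gripper is mounted at the origin on a cart in front of the work surface, level with it; the furniture and walls round the work are solid. World frame = base frame: x ahead of the robot, y to its left, z up, the work surface at z = 0. Lengths are in m, angles in rad, forces in N, time in s.
With the tool pointing down it reaches from about 0.225 to 0.875 m from the base axis. Payload 3.4 kg.
Tool frame: the origin (TCP) lies at the very end of the fingers, on their centre line; the grasp point (between the pads) lies behind it (manip.grasp_offset is the z of the grasp point in the tool frame, in m); z points along the fingers, y is the line along which they close (so a half turn about z gives the same grasp; the last joint's range is limited). The gripper opens to 85 mm and grips with 20 to 120 N. Pads are 22 mm wide; open, the fingers measure 114 mm over their backs; the gripper's body (76 mm by 85 mm) begins 54 mm behind the grasp point. The pads swing forward as they close: fully open they stand 13 mm farther back than shut.
Start: joints at [1.053, 0.276, 1.505, -0, 1.361, -0.121], TCP at [0.222, 0.53, 0.231] pointing down, gripper open.
Joint ranges: [-2.89, 2.89], [-0.75, 2.08], [0.22, 2.7], [-1.18, 4.32], [0.11, 2.71], [-2.7, 2.7]. Speed limits (rad/s): [2.57, 2.57, 3.14, 3.14, 3.14, 3.14].

INTERFACE

Orientations are given as a unit quaternion [w, x, y, z].
In Python, from rig import manip gives the robot as it stands.
- The arm moves only by the shell command python3 -m pendant 'ROWS' [FORCE]. ROWS is JSON, a list of rows, each an object of numbers: "dx", "dy", "dz": the shift along the tool's x, y, z in m; "rx", "ry", "rz": the turn, a rotation vector about the tool's x, y, z in degrees; "hand": the finger opening in m, from 0 to 0.0854. In form: [{"dx": .., "dy": .., "dz": .., "rx": .., "ry": .., "rz": .., "hand": ..}, ...]. A call has 1 to 12 rows; each row shifts and turns the commanded pose from where the row before left it, along the tool's axes as they then stand; what a row does not reach is not made up. A row lasts 1/12 s, in which the tool goes at most 41.7 mm and 7.16 degrees, less where a joint would pass 70% of its speed; a pose out of reach is approached as far as the arm can. A call is refused whole if a number of a shift passes 0.0417 or a number of a turn 7.16, either way. A call with a gripper value outside its range is refused whole. The fingers move at their own pace and stop on an object; FORCE is the grip in N (left out, the last holds). Time passes only in rows, so rows that do not move let the fingers close. It gives the time, the measured TCP pose, the force, the opening and the grip force at its end, in the units of the state.
- manip.get_state(): the state, without advancing time (a new reading comes with each control period).
- manip.get_image(name): name is "side" or "top"; returns a dict with "frame" (400x640x3 uint8, red, green, blue), "fx", "fy", "cx", "cy" (pixels), "distortion" ([k1, k2, p1, p2, k3] as OpenCV has them; the pictures are not rectified), "position" and "attitude" of the camera in the world. Camera axes: x right, y up, looking along -z (the intrinsics and any distortion apply to the point x, -y, -z); pixel columns grow to the right and rows downward; lengths in m; the calibration is good to about 2 mm. A picture is of the moment at which its call begins. There is no depth.
- manip.sign_off(): hands the job in; it is judged then, once.
The state is a dict: "clock": time; "qpos": joint angles; "qd": joint speeds; "effort": joint torques, N m; "position": TCP position; "ee_rot": TCP orientation; "contact_force": force on the tool from outside, world axes, zero at the start; "moment": the same for the moment, N m; "width": finger opening in m; "gripper_force": force on a finger pad.
Only numpy, scipy, OpenCV 4.12 (cv2) and the standard library are available. Lean on these libraries where they do the work, as an engineer would, in place of code of your own. Each camera call takes 0.05 s, during which the arm holds its last target. There are 200 camera calls.

TASK

The portion scale stands crooked and rocks because its front right foot is too short. With the fingertips, slide the rubber wedge along the table, thin end first, under that foot until the scale stands level and no longer rocks; then let go of the wedge and press down lightly with a fingertip on the platform's far left corner, the one diagonally across from the wedge, to check that it is firm, and move clear. Only push and press: pick nothing up, do not shove the scale out of its place, and leave the tin, the ramekin and the spice jar alone.

Things in the scene. Friction and masses are not known exactly. Their poses are not given: they have to be found in the camera images.
- scale: Loose portion scale, 2 kg: white case 200 x 200 mm (underside 24 mm, top 52 mm up), steel platform 192 x 192 mm, top 65 mm up. Four ball feet, 20 mm across, at x, y = +-80 mm; starts tilted 4 degrees onto the short one, the one diagonally across in the air. Origin: middle, at the level of the long feet's soles. x: front (dark display) to back, y: its left, z up, vertical when level.
- short_foot (a point): Sole (lowest point) of the short foot, at (-80, -80, +8) mm in the scale's frame: the front right foot seen from the robot, 8 mm shorter than the others, its centre 20 mm inside the case's edges. Its height above the table is about 0 at the start and 8 mm when the scale is level.
- check_corner (a point): Point on the top face of the steel platform straight above the foot diagonally across from the short one, at (+80, +80, +65) mm in the scale's frame: the place for the check press.
- wedge: Loose black rubber doorstop wedge, 125 x 50 mm, 0.18 kg, flat on the table right of the scale, thin end toward the short foot. Origin: middle of the underside; x points to the thin end. Ramp 2 mm high at the tip (x = +62.5 mm), rising evenly to 14 mm at x = -22.5 mm, then a heel block 24 mm high to x = -62.5 mm. It takes a few newtons to slide and stays put when let go.
- wedge_tip (a point): Middle of the wedge's thin edge, on the underside. The scale is level when the tip is about 42 mm past the middle of the short foot; 7 mm farther in or out makes about 1 mm of height. Pushed too far, the scale rocks again or slides.
- wedge_heel (a point): Middle of the wedge's upright rear face (50 mm wide, 24 mm high), 12 mm up: the face to push.
- tin: Bystander: low plain steel tin, 86 mm across, 40 mm high; origin under its centre.
- ramekin: Bystander: white ramekin, 69 mm across, 34 mm high; origin under its centre.
- spice_jar: Bystander: spice jar with black cap, 44 mm across, 99 mm high; origin under its centre.
There are look-alikes about, which are no part of the job. Several things have the shape of the wedge; the one meant has the colours described above.

How it is judged:
On the way, in this order (a step that is already met when the one before it is completed fails the run):
1. the wedge carries the short foot and the scale stands level by itself (within 0.7 degrees), with the fingers off the scale (angle between scale's own z axis and vertical below 0.0125 rad and contact force between wedge and scale above 0.3 N and horizontal distance between short_foot and wedge below 0.045 m and contact force between the fingers and scale below 0.1 N), for 0.2 s.
2. a fingertip presses on the platform's far left corner (within 65 mm of the point over the foot) with more than 2 N, and the scale does not rock (contact force between the fingers and scale above 2 N and horizontal distance between the grasp point and check_corner below 0.065 m and height (world z) of the grasp point above 0.06 m and angle between scale's own z axis and vertical below 0.016 rad and contact force between the fingers and wedge below 0.1 N), for 0.1 s.
At the end, for the whole second after the job is handed in: The scale is at rest and level within 0.7 degrees, its short foot standing on the wedge, which lies flat on the table; the scale is within 30 mm of where it stood (angle between scale's own z axis and vertical below 0.0125 rad and contact force between wedge and scale above 0.3 N and horizontal distance between short_foot and wedge below 0.045 m and angle between wedge's own z axis and vertical below 0.03 rad and distance of scale from where it was at the start of the episode below 0.03 m and linear speed of each of scale, wedge below 0.01 m/s); the robot touches nothing.
It fails at once if the wedge is picked up (20 mm off the table) or tipped over (height (world z) of wedge above 0.02 m or angle between wedge's own z axis and vertical above 0.4 rad).
It fails at once if the scale is lifted or tipped up (height (world z) of scale above 0.02 m or angle between scale's own z axis and vertical above 0.14 rad).
It fails at once if the scale is shoved more than 45 mm (distance of scale from where it was at the start of the episode above 0.045 m).
It fails at once if the scale's platform is pressed with more than 40 N (contact force between the fingers and scale above 40 N).
It fails at once if the tin, the ramekin or the spice jar is moved more than 20 mm (distance of any of tin, ramekin, spice_jar from where it was at the start of the episode above 0.02 m).
It also fails if it takes over 51 s, if anything falls off the work surface, if the arm or the gripper's body presses on something with over 40 N, if the wrist force passes 120 N, or if a joint passes its speed limit or range.

## Working session

There is one attempt and no reset: what is moved stays moved. The work goes in short steps, Python scripts to look and compute and a shell command to move; the robot and the scene stay as the last step left them, time stands still between calls to the robot, and variables do not carry over. Pictures are saved under pics/ and viewed, at most 10 in all, crops included, and the job is handed in when it is done.

```bash
mkdir -p pics; cat > h.py <<'E'
import numpy as np,cv2
from scipy.spatial.transform import Rotation as R
from rig import manip
def q2R(q): return R.from_quat([q[1],q[2],q[3],q[0]]).as_matrix()
def grab(n,f):
    d=manip.get_image(n); cv2.imwrite(f,cv2.cvtColor(d['frame'],cv2.COLOR_RGB2BGR)); 
    import pickle; pickle.dump(d,open(f[:-3]+'pkl','wb')); return d
def K(d): return np.array([[d['fx'],0,d['cx']],[0,d['fy'],d['cy']],[0,0,1.]])
def px2w(d,uv,z):
    p=cv2.undistortPoints(np.array(uv,float).reshape(-1,1,2),K(d),np.array(d['distortion'])).reshape(-1,2)
    r=np.c_[p[:,0],-p[:,1],-np.ones(len(p))]@q2R(d['attitude']).T
    o=np.array(d['position']); return o+r*((z-o[2])/r[:,2])[:,None]
def w2px(d,P):
    c=(np.atleast_2d(P)-np.array(d['position']))@q2R(d['attitude'])
    c=c*[1,-1,-1]
    return cv2.projectPoints(c,np.zeros(3),np.zeros(3),K(d),np.array(d['distortion']))[0].reshape(-1,2)
E
python3 - <<'E'
from h import *
for n in('top','side'):
    d=grab(n,f'pics/{n}0.png'); print(n,d['position'],d['attitude'],d['fx'])
s=manip.get_state();print(s,manip.grasp_offset)
E
```

```text
top [0.40468355 0.04705201 1.32338856] [-0.70316715 -0.02733577  0.0364775   0.70956191] 443.59054684700106
side [ 0.12590021 -0.62966789  0.72680429] [ 0.87557641  0.40800391 -0.11038862 -0.23390834] 397.17407658567225
{'clock': 0.1, 'qpos': array([ 1.05302594e+00,  2.76519105e-01,  1.50600660e+00,  4.52113470e-05,
        1.36069741e+00, -1.20978401e-01]), 'qd': array([ 0.00072432, -0.00150319, -0.00370124, -0.00070316,  0.00035014,
       -0.00225032]), 'effort': array([ 1.48504438e-03, -4.17700338e+01, -2.46404725e+01,  1.43836855e-04,
        5.84258727e-03,  1.12140765e-05]), 'position': array([0.22196032, 0.52992451, 0.2305334 ]), 'ee_rot': array([-2.76947561e-04,  1.97101617e-01,  9.80382725e-01, -7.67067296e-04]), 'contact_force': array([-0.61598221, -0.65839717,  0.71626036]), 'moment': array([ 0.01131995,  0.00829155, -0.00506372]), 'gripper_force': 0.0, 'width': 0.08530367994744596} -0.0187
```

View pics/top0.png

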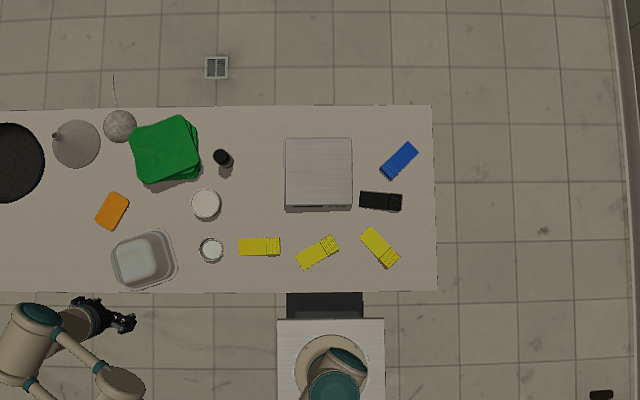

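View pics/side0.png

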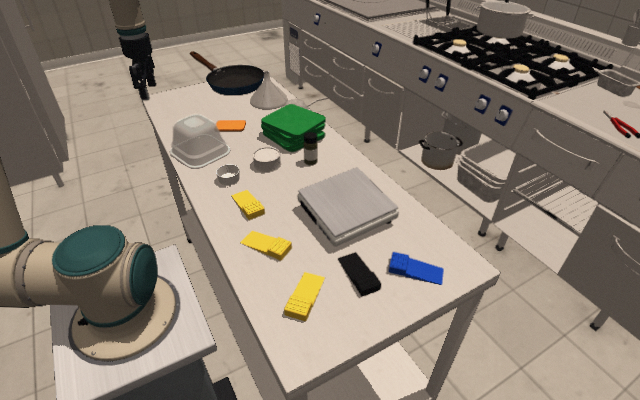

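The top view shows the scale at (285–352, 138–211) and the black wedge at (359–403, 191–210), tip to the left. The tin, ramekin and jar are well to the left, and the other wedges are blue and yellow. I'll enlarge both views next.

```bash
python3 - <<'E'
from h import *
a=cv2.imread('pics/top0.png')[125:225,275:415]; b=cv2.imread('pics/side0.png')[160:310,290:450]
cv2.imwrite('pics/c0.png',np.vstack([cv2.resize(a,(420,300),interpolation=2),]))
A=cv2.resize(a,(400,286),interpolation=cv2.INTER_CUBIC);B=cv2.resize(b,(400,375),interpolation=cv2.INTER_CUBIC)
m=np.zeros((375,800,3),np.uint8);m[:286,:400]=A;m[:,400:]=B;cv2.imwrite('pics/c0.png',m)
import pickle
for n in('top','side'):
    d=pickle.load(open(f'pics/{n}0.pkl','rb'));f=d['frame'].max(2)
    m=(f<60).astype(np.uint8); N,l,s,c=cv2.connectedComponentsWithStats(m)
    for i in range(1,N):
        if s[i,4]>150: 
            r=cv2.minAreaRect(np.argwhere(l==i)[:,::-1].astype(np.float32)); print(n,s[i],c[i].round(1),cv2.boxPoints(r).round(1).tolist())
            if n=='top' and 340<c[i][0]<420: print(px2w(d,cv2.boxPoints(r),0.01).round(4))
E
```

```text
top [   0  122   45   81 2887] [ 18.6 161.8] [[-0.0, 122.0], [44.0, 122.0], [44.0, 202.0], [0.0, 202.0]]
top [213 149  21  20 247] [222.6 158. ] [[210.5, 155.5], [220.0, 146.0], [235.5, 161.5], [226.0, 171.0]]
top [151 158  50  26 235] [183.  173.2] [[151.0, 183.0], [199.0, 158.0], [205.89999389648438, 171.3000030517578], [157.89999389648438, 196.3000030517578]]
top [359 191  43  20 695] [380.  200.7] [[358.1000061035156, 207.1999969482422], [359.5, 190.6999969482422], [401.79998779296875, 194.3000030517578], [400.3999938964844, 210.8000030517578]]
[[ 0.4797 -0.0879  0.01  ]
 [ 0.5288 -0.093   0.01  ]
 [ 0.5168 -0.2195  0.01  ]
 [ 0.4676 -0.214   0.01  ]]
top [ 286  292   91   27 1994] [324.7 305.1] [[286.0, 318.0], [286.0, 292.0], [376.0, 292.0], [376.0, 318.0]]
top [  19  296  118   97 2795] [ 74.6 323.3] [[-16.799999237060547, 324.29998779296875], [99.0, 255.3000030517578], [140.5, 324.8999938964844], [24.700000762939453, 393.8999938964844]]
top [327 347  40  27 373] [348.2 358.2] [[326.3999938964844, 351.0], [332.3999938964844, 341.3999938964844], [370.79998779296875, 365.3999938
[... 1136 characters left out ...]
779296875, 152.0]]
side [  0 234  29  21 153] [ 13.5 245.5] [[-2.200000047683716, 250.1999969482422], [26.799999237060547, 233.60000610351562], [30.100000381469727, 239.39999389648438], [1.2000000476837158, 256.1000061035156]]
side [  78  245   80   83 1648] [135.  288.5] [[72.5999984741211, 319.0], [144.6999969482422, 241.89999389648438], [179.0, 274.0], [106.9000015258789, 351.1000061035156]]
side [338 253  43  43 914] [359.8 274.4] [[337.3999938964844, 259.0], [356.3999938964844, 246.8000030517578], [382.20001220703125, 286.6000061035156], [363.20001220703125, 298.8999938964844]]
side [ 111  358  126   42 2569] [182.4 386.3] [[111.0, 358.0], [236.0, 358.0], [236.0, 399.0], [111.0, 399.0]]
```

View pics/c0.png

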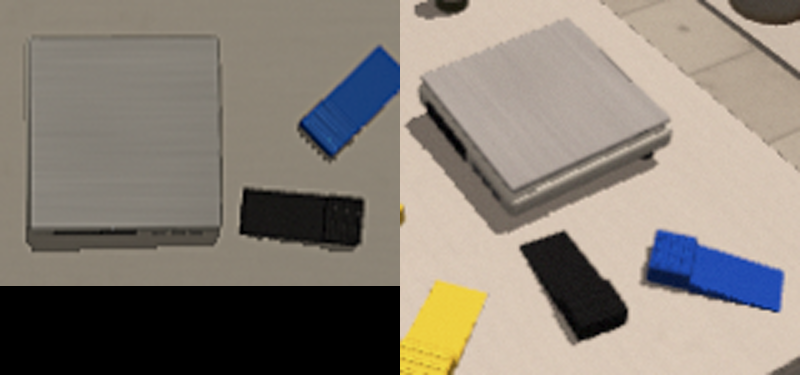

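```bash
cat > fit.py <<'E'
from h import *
import pickle
from scipy.optimize import least_squares
D={n:pickle.load(open(f'pics/{n}0.pkl','rb')) for n in('top','side')}
T=np.array([[285.5,138],[351.7,138],[351.7,205.2],[285.5,205.2]]) # BL,BR,FR,FL
S=np.array([[358,168],[397.6,208.8],[335.6,236],[298.4,190]])
pl=np.array([[96,96,65],[96,-96,65],[-96,-96,65],[-96,96,65]])/1e3
ax=np.array([1,-1,0])/2**.5  # axis through front-left and back-right feet
def pose(p,tilt):
    Rz=R.from_euler('z',p[2]); piv=np.array([-.08,.08,0]) 
    best=R.from_rotvec(ax*tilt)
    return lambda X: Rz.apply(best.apply(X-piv)+piv)+[p[0],p[1],0]
for t in (np.radians(4),-np.radians(4)):
    print('short z',pose([0,0,0],t)(np.array([[-.08,-.08,.008]])))
t=min((np.radians(4),-np.radians(4)),key=lambda t:pose([0,0,0],t)(np.array([[-.08,-.08,.008]]))[0,2])
r=least_squares(lambda p:np.r_[w2px(D['top'],pose(p,t)(pl))-T,w2px(D['side'],pose(p,t)(pl))-S].ravel(),[.55,.05,0])
print('scale',r.x.round(4),r.fun.round(1))
f=pose(r.x,t);print('foot',f(np.array([[-.08,-.08,.008]])).round(4),'corner',f(np.array([[.08,.08,.065]])).round(4))
# wedge
x=np.array([62.5,-22.5,-22.5,-62.5]);zt=[2,14,24,24]
W=np.array([[a,b,c] for a,z in zip(x,zt) for b in(-25,25) for c in(0,z)])/1e3
M={}
for n,c in(('top',(380,200)),('side',(359,274))):
    m=(D[n]['frame'].max(2)<60).astype(np.uint8);N,l,_,_=cv2.connectedComponentsWithStats(m);M[n]=(l==l[c[1],c[0]]).astype(np.uint8)
def res(p,names=('top','side')):
    X=R.from_euler('z',p[2]).apply(W)+[p[0],p[1],0];e=0
    for n in names:
        h=cv2.convexHull(((w2px(D[n],X))).astype(np.float32))
        m=np.zeros((400,640),np.uint8);cv2.fillConvexPoly(m,np.round(h*16).astype(np.int32),1,8,4)
        e+=(m!=M[n]).sum()
    return e
from scipy.optimize import differential_evolution as DE
for nm in(('top','side'),('top',),('side',)):
    w=DE(res,[(.46,.53),(-.19,-.12),(1.4,2.0)],args=(nm,),seed=1,maxiter=40);print(nm,'wedge',w.x.round(4),w.fun)
    p=w.x;u=np.array([np.cos(p[2]),np.sin(p[2])]);print('tip',(p[:2]+.0625*u).round(4),'heel',(p[:2]-.0625*u).round(4))
E
python3 fit.py
```

```text
short z [[-8.01997262e-02 -8.01997262e-02  8.84683035e-05]]
short z [[-0.07941052 -0.07941052  0.01587256]]
scale [ 0.583   0.0313 -0.0067] [-0.  -0.1  0.4  0.6  0.8 -0.1 -0.2 -0.1 -0.1 -1.4  1.7 -1.2 -1.1  0.7
 -0.6 -0.2]
foot [[ 5.022e-01 -4.840e-02  1.000e-04]] corner [[0.6601 0.1074 0.0727]]
('top', 'side') wedge [ 0.4987 -0.1525  1.4475] 278.0
tip [ 0.5064 -0.0905] heel [ 0.491  -0.2146]
('top',) wedge [ 0.4983 -0.152   1.462 ] 97.0
tip [ 0.5051 -0.0898] heel [ 0.4916 -0.2141]
('side',) wedge [ 0.4983 -0.1492  1.4515] 167.0
tip [ 0.5057 -0.0871] heel [ 0.4909 -0.2112]
```

The wedge tip is at about (0.5055, −0.0895), heading 83.4°. The short foot is at (0.502, −0.048). I'll turn the tool so its x axis lies along the wedge's heading, then narrow the fingers.

```bash
python3 -m pendant '[{"rz":6.72,"hand":0.026},{"rz":6.72,"hand":0.026},{"rz":6.72,"hand":0.026},{"rz":6.72,"hand":0.026},{"rz":6.72,"hand":0.026},{"rz":6.72,"hand":0.026},{"rz":6.72,"hand":0.026},{"rz":6.72,"hand":0.026},{"rz":6.72,"hand":0.026},{"rz":6.72,"hand":0.026},{"rz":6.72,"hand":0.026},{"hand":0.026}]' 30
cat > go.py <<'E'
import sys
from h import *
s=manip.get_state();A=q2R(s['ee_rot']);t=np.array(eval(sys.argv[1]))
print('clock',round(s['clock'],2),'pos',s['position'].round(4),'yaw',np.degrees(np.arctan2(A[1,0],A[0,0])).round(2),'zax',A[:,2].round(3),'tool shift',(A.T@(t-s['position'])).round(4),'F',s['contact_force'].round(2),'q',s['qpos'].round(2),'w',s['width'].round(4))
E
python3 go.py '[.4866,-.2537,.2]'
```

```text
invalid input
Traceback (most recent call last):
  File "go.py", line 4, in <module>
    print('clock',round(s['clock'],2),'pos',s['position'].round(4),'yaw',np.degrees(np.arctan2(A[1,0],A[0,0])).round(2),'zax',A[:,2].round(3),'tool shift',(A.T@(t-s['position'])).round(4),'F',s['contact_force'].round(2),'q',s['qpos'].round(2),'w',s['width'].round(4))
                                                                                                                                                                                                                                                       ^^^^^^^^^^^^^^^^
AttributeError: 'float' object has no attribute 'round'
```

```bash
sed -i "s/s\['width'\].round(4)/round(float(s['width']),4)/" go.py
python3 -m pendant '[{"dx":0,"dy":0,"dz":0,"rx":0,"ry":0,"rz":6.72,"hand":0.026},{"dx":0,"dy":0,"dz":0,"rx":0,"ry":0,"rz":6.72,"hand":0.026},{"dx":0,"dy":0,"dz":0,"rx":0,"ry":0,"rz":6.72,"hand":0.026},{"dx":0,"dy":0,"dz":0,"rx":0,"ry":0,"rz":6.72,"hand":0.026},{"dx":0,"dy":0,"dz":0,"rx":0,"ry":0,"rz":6.72,"hand":0.026},{"dx":0,"dy":0,"dz":0,"rx":0,"ry":0,"rz":6.72,"hand":0.026},{"dx":0,"dy":0,"dz":0,"rx":0,"ry":0,"rz":6.72,"hand":0.026},{"dx":0,"dy":0,"dz":0,"rx":0,"ry":0,"rz":6.72,"hand":0.026},{"dx":0,"dy":0,"dz":0,"rx":0,"ry":0,"rz":6.72,"hand":0.026},{"dx":0,"dy":0,"dz":0,"rx":0,"ry":0,"rz":6.72,"hand":0.026},{"dx":0,"dy":0,"dz":0,"rx":0,"ry":0,"rz":6.72,"hand":0.026}]' 30
python3 go.py '[.4866,-.2537,.2]'
```

```text
clock: 1.02
position: [0.222, 0.53, 0.2308]
ee_rot: [0.0, 0.749, 0.663, -0.001]
contact_force: [0.4, 0.7, -0.6]
width: 0.0258
gripper_force: 0.0
clock 1.02 pos [0.222  0.53   0.2308] yaw 83.02 zax [-0.001 -0.001 -1.   ] tool shift [-0.7457  0.3579  0.0314] F [ 0.44  0.69 -0.64] q [1.05 0.28 1.51 0.   1.36 1.17] w 0.0258
```

```bash
python3 -m pendant '[{"dx":-0.031,"dy":0.015,"dz":0,"rx":0,"ry":0,"rz":0,"hand":0.026},{"dx":-0.031,"dy":0.015,"dz":0,"rx":0,"ry":0,"rz":0,"hand":0.026},{"dx":-0.031,"dy":0.015,"dz":0,"rx":0,"ry":0,"rz":0,"hand":0.026},{"dx":-0.031,"dy":0.015,"dz":0,"rx":0,"ry":0,"rz":0,"hand":0.026},{"dx":-0.031,"dy":0.015,"dz":0,"rx":0,"ry":0,"rz":0,"hand":0.026},{"dx":-0.031,"dy":0.015,"dz":0,"rx":0,"ry":0,"rz":0,"hand":0.026},{"dx":-0.031,"dy":0.015,"dz":0,"rx":0,"ry":0,"rz":0,"hand":0.026},{"dx":-0.031,"dy":0.015,"dz":0,"rx":0,"ry":0,"rz":0,"hand":0.026},{"dx":-0.031,"dy":0.015,"dz":0,"rx":0,"ry":0,"rz":0,"hand":0.026},{"dx":-0.031,"dy":0.015,"dz":0,"rx":0,"ry":0,"rz":0,"hand":0.026},{"dx":-0.031,"dy":0.015,"dz":0,"rx":0,"ry":0,"rz":0,"hand":0.026},{"dx":-0.031,"dy":0.015,"dz":0,"rx":0,"ry":0,"rz":0,"hand":0.026}]'
python3 -m pendant '[{"dx":-0.031,"dy":0.015,"dz":0,"rx":0,"ry":0,"rz":0,"hand":0.026},{"dx":-0.031,"dy":0.015,"dz":0,"rx":0,"ry":0,"rz":0,"hand":0.026},{"dx":-0.031,"dy":0.015,"dz":0,"rx":0,"ry":0,"rz":0,"hand":0.026},{"dx":-0.031,"dy":0.015,"dz":0,"rx":0,"ry":0,"rz":0,"hand":0.026},{"dx":-0.031,"dy":0.015,"dz":0,"rx":0,"ry":0,"rz":0,"hand":0.026},{"dx":-0.031,"dy":0.015,"dz":0,"rx":0,"ry":0,"rz":0,"hand":0.026},{"dx":-0.031,"dy":0.015,"dz":0,"rx":0,"ry":0,"rz":0,"hand":0.026},{"dx":-0.031,"dy":0.015,"dz":0,"rx":0,"ry":0,"rz":0,"hand":0.026},{"dx":-0.031,"dy":0.015,"dz":0,"rx":0,"ry":0,"rz":0,"hand":0.026},{"dx":-0.031,"dy":0.015,"dz":0,"rx":0,"ry":0,"rz":0,"hand":0.026},{"dx":-0.031,"dy":0.015,"dz":0,"rx":0,"ry":0,"rz":0,"hand":0.026},{"dx":-0.01,"dy":0.005,"dz":0,"rx":0,"ry":0,"rz":0,"hand":0.026}]'
python3 go.py '[.4866,-.2537,.006]'
```

```text
clock: 2.02
position: [0.3577, 0.1384, 0.2312]
ee_rot: [-0.0, 0.747, 0.665, -0.0]
contact_force: [-0.4, -0.9, 0.4]
width: 0.0261
gripper_force: 0.0
clock: 3.02
position: [0.4875, -0.2331, 0.2305]
ee_rot: [0.001, 0.748, 0.664, -0.001]
contact_force: [0.8, 0.0, 1.1]
width: 0.0259
gripper_force: 0.0
clock 3.02 pos [ 0.4875 -0.2331  0.2305] yaw 83.18 zax [ 0.001 -0.003 -1.   ] tool shift [-0.02    0.0014  0.2246] F [0.81 0.02 1.07] q [-0.57  0.22  1.58 -0.    1.34 -0.45] w 0.0259
```

Next I'll descend behind the heel, then push forward until contact.

```bash
python3 -m pendant '[{"dx":-0.020,"dy":0.001,"dz":0.03,"rx":0,"ry":0,"rz":0,"hand":0.026},{"dx":0,"dy":0,"dz":0.035,"rx":0,"ry":0,"rz":0,"hand":0.026},{"dx":0,"dy":0,"dz":0.035,"rx":0,"ry":0,"rz":0,"hand":0.026},{"dx":0,"dy":0,"dz":0.035,"rx":0,"ry":0,"rz":0,"hand":0.026},{"dx":0,"dy":0,"dz":0.035,"rx":0,"ry":0,"rz":0,"hand":0.026},{"dx":0,"dy":0,"dz":0.025,"rx":0,"ry":0,"rz":0,"hand":0.026},{"dx":0,"dy":0,"dz":0.015,"rx":0,"ry":0,"rz":0,"hand":0.026},{"dx":0,"dy":0,"dz":0.012,"rx":0,"ry":0,"rz":0,"hand":0.026},{"dx":0,"dy":0,"dz":0,"rx":0,"ry":0,"rz":0,"hand":0.026},{"dx":0,"dy":0,"dz":0,"rx":0,"ry":0,"rz":0,"hand":0.026}]'
python3 go.py '[.4912,-.2140,.006]'
python3 - <<'E'
from h import *
d=grab('side','pics/s1.png');t=grab('top','pics/t1.png')
a=cv2.resize(t['frame'][150:230,330:430],(400,320),interpolation=2);b=cv2.resize(d['frame'][220:320,310:430],(400,333),interpolation=2)
m=np.zeros((333,800,3),np.uint8);m[:320,:400]=a;m[:,400:]=b;cv2.imwrite('pics/c1.png',m[...,::-1])
E
```

```text
clock: 3.85
position: [0.4842, -0.2476, 0.0087]
ee_rot: [-0.001, 0.747, 0.665, -0.0]
contact_force: [0.6, 0.9, -1.0]
width: 0.026
gripper_force: 0.0
clock 3.85 pos [ 0.4842 -0.2476  0.0087] yaw 83.35 zax [-0.002  0.001 -1.   ] tool shift [0.0342 0.0031 0.0027] F [ 0.61  0.93 -0.97] q [-0.6   0.45  1.87  0.    0.82 -0.48] w 0.026
```

View pics/c1.png

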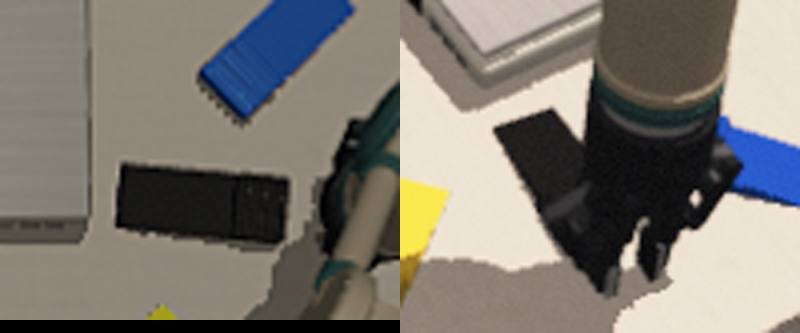

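The fingers stand about 20 mm behind the heel, straddling its middle (top crop: heel face near x≈288, tip near x≈118). I'll push up to just short of the foot.

```bash
python3 -m pendant '[{"dx":0.006,"dy":0.003,"dz":0,"rx":0,"ry":0,"rz":0,"hand":0.026},{"dx":0.006,"dy":0,"dz":0,"rx":0,"ry":0,"rz":0,"hand":0.026},{"dx":0.005,"dy":0,"dz":0,"rx":0,"ry":0,"rz":0,"hand":0.026},{"dx":0.005,"dy":0,"dz":0,"rx":0,"ry":0,"rz":0,"hand":0.026},{"dx":0.005,"dy":0,"dz":0,"rx":0,"ry":0,"rz":0,"hand":0.026},{"dx":0.005,"dy":0,"dz":0,"rx":0,"ry":0,"rz":0,"hand":0.026},{"dx":0.005,"dy":0,"dz":0,"rx":0,"ry":0,"rz":0,"hand":0.026},{"dx":0.005,"dy":0,"dz":0,"rx":0,"ry":0,"rz":0,"hand":0.026},{"dx":0.005,"dy":0,"dz":0,"rx":0,"ry":0,"rz":0,"hand":0.026},{"dx":0.005,"dy":0,"dz":0,"rx":0,"ry":0,"rz":0,"hand":0.026},{"dx":0,"dy":0,"dz":0,"rx":0,"ry":0,"rz":0,"hand":0.026},{"dx":0,"dy":0,"dz":0,"rx":0,"ry":0,"rz":0,"hand":0.026}]'
python3 go.py '[.4912,-.2140,.006]'
python3 - <<'E'
from h import *
d=grab('side','pics/s2.png');t=grab('top','pics/t2.png')
a=cv2.resize(t['frame'][150:230,330:430],(400,320),interpolation=2);b=cv2.resize(d['frame'][200:300,310:430],(400,333),interpolation=2)
m=np.zeros((333,800,3),np.uint8);m[:320,:400]=a;m[:,400:]=b;cv2.imwrite('pics/c2.png',m[...,::-1])
E
```

```text
clock: 4.95
position: [0.4935, -0.1963, 0.0091]
ee_rot: [-0.0, 0.747, 0.665, 0.0]
contact_force: [-1.0, 0.4, -0.6]
width: 0.0262
gripper_force: 0.0
clock 4.95 pos [ 0.4935 -0.1963  0.0091] yaw 83.36 zax [-0.001  0.001 -1.   ] tool shift [-0.0178 -0.0003  0.0031] F [-1.01  0.36 -0.6 ] q [-0.51  0.43  1.9   0.    0.81 -0.39] w 0.0262
```

View pics/c2.png

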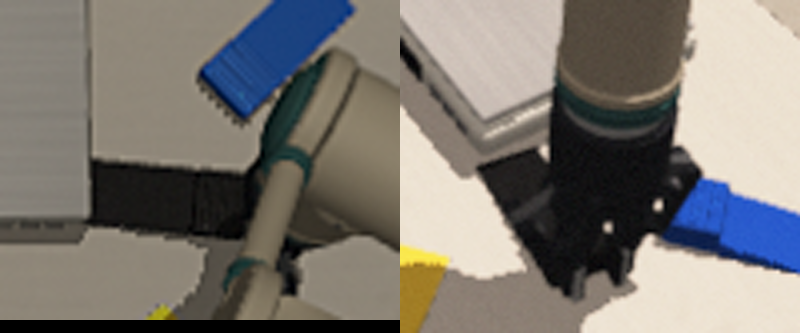

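The wedge has slid about 29 mm along its heading, judging by the heel step moving from crop x≈232 to 193. The tip is now under the case edge. I'll push about 50 mm more.

```bash
python3 -m pendant '[{"dx":0.005,"dy":0,"dz":0,"rx":0,"ry":0,"rz":0,"hand":0.026},{"dx":0.005,"dy":0,"dz":0,"rx":0,"ry":0,"rz":0,"hand":0.026},{"dx":0.005,"dy":0,"dz":0,"rx":0,"ry":0,"rz":0,"hand":0.026},{"dx":0.004,"dy":0,"dz":0,"rx":0,"ry":0,"rz":0,"hand":0.026},{"dx":0.004,"dy":0,"dz":0,"rx":0,"ry":0,"rz":0,"hand":0.026},{"dx":0.004,"dy":0,"dz":0,"rx":0,"ry":0,"rz":0,"hand":0.026},{"dx":0.003,"dy":0,"dz":0,"rx":0,"ry":0,"rz":0,"hand":0.026},{"dx":0,"dy":0,"dz":0,"rx":0,"ry":0,"rz":0,"hand":0.026},{"dx":0,"dy":0,"dz":0,"rx":0,"ry":0,"rz":0,"hand":0.026}]'
python3 go.py '[.4912,-.2140,.006]'
python3 -m pendant '[{"dx":0.004,"dy":0,"dz":0,"rx":0,"ry":0,"rz":0,"hand":0.026},{"dx":0.004,"dy":0,"dz":0,"rx":0,"ry":0,"rz":0,"hand":0.026},{"dx":0.004,"dy":0,"dz":0,"rx":0,"ry":0,"rz":0,"hand":0.026},{"dx":0.004,"dy":0,"dz":0,"rx":0,"ry":0,"rz":0,"hand":0.026},{"dx":0.003,"dy":0,"dz":0,"rx":0,"ry":0,"rz":0,"hand":0.026},{"dx":0,"dy":0,"dz":0,"rx":0,"ry":0,"rz":0,"hand":0.026},{"dx":0,"dy":0,"dz":0,"rx":0,"ry":0,"rz":0,"hand":0.026}]'
python3 go.py '[.4912,-.2140,.006]'
python3 - <<'E'
from h import *
d=grab('side','pics/s3.png');t=grab('top','pics/t3.png')
a=cv2.resize(t['frame'][125:225,275:415],(400,286),interpolation=2);b=cv2.resize(d['frame'][160:280,280:440],(400,300),interpolation=2)
m=np.zeros((300,800,3),np.uint8);m[:286,:400]=a;m[:,400:]=b;cv2.imwrite('pics/c3.png',m[...,::-1])
E
```

```text
clock: 5.8
position: [0.4971, -0.1662, 0.0092]
ee_rot: [-0.001, 0.747, 0.665, 0.0]
contact_force: [-0.7, 0.3, 0.4]
width: 0.0259
gripper_force: 0.0
clock 5.8 pos [ 0.4971 -0.1662  0.0092] yaw 83.33 zax [-0.     0.002 -1.   ] tool shift [-0.0482 -0.0003  0.0031] F [-0.75  0.31  0.39] q [-0.46  0.43  1.92  0.    0.8  -0.34] w 0.0259
clock: 6.38
position: [0.4992, -0.1472, 0.0092]
ee_rot: [-0.001, 0.747, 0.665, 0.0]
contact_force: [0.2, -0.8, -1.0]
width: 0.0259
gripper_force: 0.0
clock 6.38 pos [ 0.4992 -0.1472  0.0092] yaw 83.33 zax [-0.001  0.002 -1.   ] tool shift [-0.0673 -0.0002  0.0031] F [ 0.19 -0.8  -0.99] q [-0.42  0.42  1.92  0.    0.8  -0.31] w 0.0259
```

View pics/c3.png

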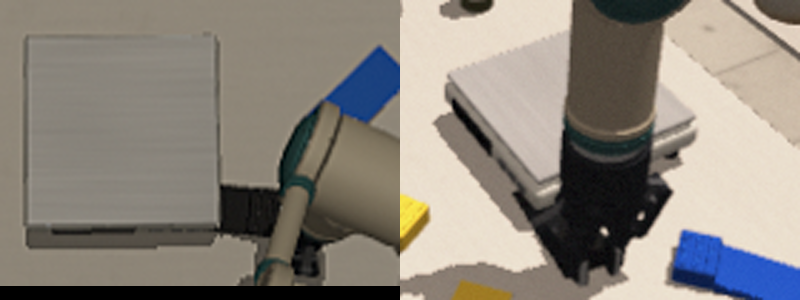

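By dead reckoning the tip is about 38 mm past the foot. I'll back off and measure the scale's tilt.

```bash
python3 -m pendant '[{"dx":-0.02,"dy":0,"dz":0,"rx":0,"ry":0,"rz":0,"hand":0.026},{"dx":-0.03,"dy":0,"dz":0,"rx":0,"ry":0,"rz":0,"hand":0.026},{"dx":-0.01,"dy":0,"dz":-0.035,"rx":0,"ry":0,"rz":0,"hand":0.026},{"dx":0,"dy":0,"dz":-0.04,"rx":0,"ry":0,"rz":0,"hand":0.026},{"dx":-0.01,"dy":-0.02,"dz":-0.03,"rx":0,"ry":0,"rz":0,"hand":0.026},{"dx":-0.01,"dy":-0.03,"dz":-0.02,"rx":0,"ry":0,"rz":0,"hand":0.026},{"dx":0,"dy":-0.035,"dz":0,"rx":0,"ry":0,"rz":0,"hand":0.026},{"dx":0,"dy":-0.035,"dz":0,"rx":0,"ry":0,"rz":0,"hand":0.026},{"dx":0,"dy":-0.035,"dz":0,"rx":0,"ry":0,"rz":0,"hand":0.026},{"dx":0,"dy":-0.035,"dz":0,"rx":0,"ry":0,"rz":0,"hand":0.026},{"dx":0,"dy":0,"dz":0,"rx":0,"ry":0,"rz":0,"hand":0.026}]'
python3 - <<'E'
from h import *
d=grab('side','pics/s4.png');t=grab('top','pics/t4.png')
a=cv2.resize(t['frame'][125:225,275:415],(400,286),interpolation=2);b=cv2.resize(d['frame'][160:280,280:440],(400,300),interpolation=2)
m=np.zeros((300,800,3),np.uint8);m[:286,:400]=a;m[:,400:]=b;cv2.imwrite('pics/c4.png',m[...,::-1])
E
```

```text
clock: 7.4
position: [0.2948, -0.2017, 0.1333]
ee_rot: [-0.004, 0.748, 0.664, -0.001]
contact_force: [-0.3, 1.0, 0.1]
width: 0.0261
gripper_force: 0.0
```

View pics/c4.png

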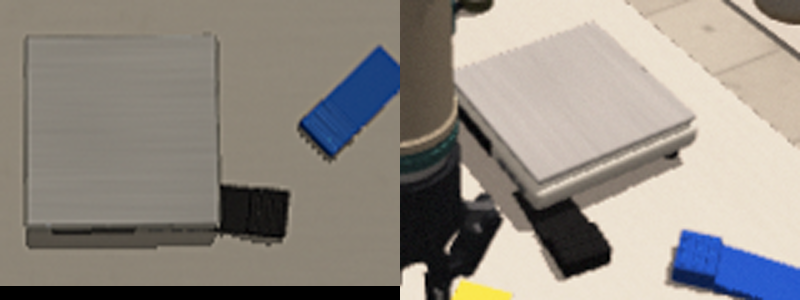

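The top crop shows the wedge's step and heel right of the case (221–290, 185–240) and the scale still in place. I'll fit the tilt to the platform edges and validate it on the starting pictures, where it should read 4°.

```bash
cat > tilt.py <<'E'
from h import *
import pickle,sys
from scipy.optimize import minimize
from scipy.ndimage import map_coordinates as mc
pl=np.array([[96,96,65],[96,-96,65],[-96,-96,65],[-96,96,65]])/1e3
E=np.concatenate([np.linspace(pl[i],pl[(i+1)%4],60)[4:-4] for i in range(4)])
C=np.repeat([0,1,2,3],52)
ax=np.array([1,-1,0])/2**.5;piv=np.array([-.08,.08,0])
def tf(p,X): return R.from_euler('z',p[2]).apply(R.from_rotvec(ax*p[3]).apply(X-piv)+piv)+[p[0],p[1],0]
def run(k,skip):
    G={}
    for n in('top','side'):
        d=pickle.load(open(f'pics/{n[0]}{k}.pkl' if k else f'pics/{n}0.pkl','rb'))
        g=cv2.GaussianBlur(d['frame'],(0,0),.8).astype(float).mean(2);G[n]=(d,g)
    def cost(p,o=0):
        s=0
        for n,(d,g) in G.items():
            a=w2px(d,tf(p,E));b=w2px(d,tf(p,E*[1.03,1.03,1]));nv=b-a
            nv/=np.linalg.norm(nv,axis=1)[:,None]
            i=mc(g,(a-.8*nv)[:,::-1].T,order=1,mode='nearest');q=mc(g,(a+.8*nv)[:,::-1].T,order=1,mode='nearest')
            df=np.minimum(np.abs(i-q),40)
            if n=='side': df=df[(a[:,0]>skip)]; 
            s-=df.mean()
        return s
    best=None
    for t0 in np.radians([-1,0,1,2,3,4]):
        r=minimize(cost,[.583,.0313,-.0067,t0],method='Nelder-Mead',options=dict(initial_simplex=np.array([.583,.0313,-.0067,t0])+np.vstack([np.zeros(4),np.diag([.004,.004,.01,.02])])*1.,xatol=1e-5,fatol=1e-4,maxiter=2000))
        if best is None or r.fun<best.fun: best=r
    p=best.x
    print(k,p[:3].round(4),'tilt deg',np.degrees(p[3]).round(2),best.fun.round(2),'foot',tf(p,np.array([[-.08,-.08,.008]])).round(4)[0],'corner',tf(p,np.array([[.08,.08,.065]])).round(4)[0])
    print([ (t,min(minimize(lambda v:cost(np.r_[v,np.radians(t)]),p[:3]+e,method='Nelder-Mead',options=dict(initial_simplex=p[:3]+e+np.vstack([np.zeros(3),np.diag([.003,.003,.01])]))).fun for e in(0,np.array([.001,-.001,0]))).round(1)) for t in(-1,-.5,0,.5,1,1.5,2,4)])
for a in sys.argv[1:]:
    k,s=a.split(':');run(int(k),float(s))
E
for k in s t; do :; done; python3 tilt.py 0:0 4:312
```

```text
0 [ 0.5843  0.0355 -0.0033] tilt deg 3.49 -39.62 foot [ 0.5038 -0.0444  0.0011] corner [0.6616 0.1123 0.0718]
[(-1, np.float64(-35.5)), (-0.5, np.float64(-32.0)), (0, np.float64(-37.5)), (0.5, np.float64(-38.1)), (1, np.float64(-38.5)), (1.5, np.float64(-38.5)), (2, np.float64(-38.4)), (4, np.float64(-39.4))]
4 [0.5846 0.0356 0.0055] tilt deg 0.03 -41.62 foot [ 0.5051 -0.0449  0.0079] corner [0.6641 0.116  0.0651]
[(-1, np.float64(-40.6)), (-0.5, np.float64(-41.4)), (0, np.float64(-41.6)), (0.5, np.float64(-41.4)), (1, np.float64(-41.0)), (1.5, np.float64(-40.3)), (2, np.float64(-39.2)), (4, np.float64(-38.8))]
```

The fit reads 0.03° now, but it read 3.5° on the start pictures against the true 4°, so the real tilt may be up to about 0.5°. Wedge depth comes out at 36–38 mm, against the target of 42. I'll go back along the same path and push 4 mm more.

```bash
python3 -m pendant '[{"dx":0,"dy":0.035,"dz":0,"rx":0,"ry":0,"rz":0,"hand":0.026},{"dx":0,"dy":0.035,"dz":0,"rx":0,"ry":0,"rz":0,"hand":0.026},{"dx":0,"dy":0.035,"dz":0,"rx":0,"ry":0,"rz":0,"hand":0.026},{"dx":0,"dy":0.035,"dz":0,"rx":0,"ry":0,"rz":0,"hand":0.026},{"dx":0,"dy":0.03,"dz":0.02,"rx":0,"ry":0,"rz":0,"hand":0.026},{"dx":0,"dy":0.02,"dz":0.03,"rx":0,"ry":0,"rz":0,"hand":0.026},{"dx":0,"dy":0,"dz":0.04,"rx":0,"ry":0,"rz":0,"hand":0.026},{"dx":0,"dy":0,"dz":0.025,"rx":0,"ry":0,"rz":0,"hand":0.026},{"dx":0,"dy":0,"dz":0,"rx":0,"ry":0,"rz":0,"hand":0.026},{"dx":0,"dy":0,"dz":0,"rx":0,"ry":0,"rz":0,"hand":0.026}]'
python3 go.py '[.4992,-.1472,.009]'
```

```text
clock: 8.33
position: [0.4906, -0.2271, 0.0179]
ee_rot: [-0.002, 0.747, 0.665, -0.0]
contact_force: [-0.4, -0.4, 0.6]
width: 0.0261
gripper_force: 0.0
clock 8.33 pos [ 0.4906 -0.2271  0.0179] yaw 83.38 zax [-0.002  0.002 -1.   ] tool shift [ 0.0803 -0.0006  0.009 ] F [-0.4  -0.36  0.62] q [-0.56  0.43  1.87  0.    0.84 -0.45] w 0.0261
```

```bash
python3 -m pendant '[{"dx":0.015,"dy":0,"dz":0.009,"rx":0,"ry":0,"rz":0,"hand":0.026},{"dx":0.02,"dy":0,"dz":0,"rx":0,"ry":0,"rz":0,"hand":0.026},{"dx":0.02,"dy":0,"dz":0,"rx":0,"ry":0,"rz":0,"hand":0.026},{"dx":0.015,"dy":0,"dz":0,"rx":0,"ry":0,"rz":0,"hand":0.026},{"dx":0.005,"dy":0,"dz":0,"rx":0,"ry":0,"rz":0,"hand":0.026},{"dx":0.003,"dy":0,"dz":0,"rx":0,"ry":0,"rz":0,"hand":0.026},{"dx":0.003,"dy":0,"dz":0,"rx":0,"ry":0,"rz":0,"hand":0.026},{"dx":0.003,"dy":0,"dz":0,"rx":0,"ry":0,"rz":0,"hand":0.026},{"dx":0,"dy":0,"dz":0,"rx":0,"ry":0,"rz":0,"hand":0.026},{"dx":0,"dy":0,"dz":0,"rx":0,"ry":0,"rz":0,"hand":0.026}]'
python3 go.py '[.4992,-.1472,.009]'
python3 -m pendant '[{"dx":-0.02,"dy":0,"dz":0,"rx":0,"ry":0,"rz":0,"hand":0.02},{"dx":-0.03,"dy":0,"dz":0,"rx":0,"ry":0,"rz":0,"hand":0},{"dx":-0.01,"dy":0,"dz":-0.035,"rx":0,"ry":0,"rz":0,"hand":0},{"dx":0,"dy":0,"dz":-0.04,"rx":0,"ry":0,"rz":0,"hand":0},{"dx":-0.01,"dy":-0.02,"dz":-0.04,"rx":0,"ry":0,"rz":0,"hand":0},{"dx":-0.01,"dy":-0.03,"dz":-0.04,"rx":0,"ry":0,"rz":0,"hand":0},{"dx":0,"dy":-0.035,"dz":-0.03,"rx":0,"ry":0,"rz":0,"hand":0},{"dx":0,"dy":-0.035,"dz":0,"rx":0,"ry":0,"rz":0,"hand":0},{"dx":0,"dy":-0.035,"dz":0,"rx":0,"ry":0,"rz":0,"hand":0},{"dx":0,"dy":-0.035,"dz":0,"rx":0,"ry":0,"rz":0,"hand":0},{"dx":0,"dy":0,"dz":0,"rx":0,"ry":0,"rz":0,"hand":0}]' 30
python3 - <<'E'
from h import *
d=grab('side','pics/s5.png');t=grab('top','pics/t5.png')
a=cv2.resize(t['frame'][125:225,275:415],(400,286),interpolation=2);b=cv2.resize(d['frame'][160:280,280:440],(400,300),interpolation=2)
m=np.zeros((300,800,3),np.uint8);m[:286,:400]=a;m[:,400:]=b;cv2.imwrite('pics/c5.png',m[...,::-1])
E
python3 tilt.py 5:312; python3 go.py '[.663,.114,.12]'
```

```text
clock: 9.17
position: [0.501, -0.1458, 0.011]
ee_rot: [0.001, 0.747, 0.665, 0.0]
contact_force: [0.4, -4.1, 2.3]
width: 0.0263
gripper_force: 1.7
clock 9.17 pos [ 0.501  -0.1458  0.011 ] yaw 83.33 zax [ 0.002 -0.002 -1.   ] tool shift [-0.0016 -0.0017  0.002 ] F [ 0.41 -4.11  2.34] q [-0.42  0.42  1.92 -0.    0.8  -0.3 ] w 0.0263
clock: 10.08
position: [0.3062, -0.1968, 0.1805]
ee_rot: [-0.004, 0.748, 0.664, -0.001]
contact_force: [-0.2, 1.5, -0.4]
width: 0.0002
gripper_force: 0.0
5 [0.5845 0.0356 0.0009] tilt deg -0.09 -41.48 foot [ 0.5046 -0.0444  0.0082] corner [0.6645 0.1158 0.0648]
[(-1, np.float64(-40.6)), (-0.5, np.float64(-41.3)), (0, np.float64(-41.5)), (0.5, np.float64(-41.3)), (1, np.float64(-40.7)), (1.5, np.float64(-39.9)), (2, np.float64(-38.8)), (4, np.float64(-38.4))]
clock 10.18 pos [ 0.3119 -0.1999  0.1815] yaw 83.2 zax [ 0.001  0.001 -1.   ] tool shift [0.3532 0.3114 0.062 ] F [ 0.46 -0.28  0.18] q [-0.76 -0.    1.97  0.    1.17 -0.64] w 0.0
```

View pics/c5.png

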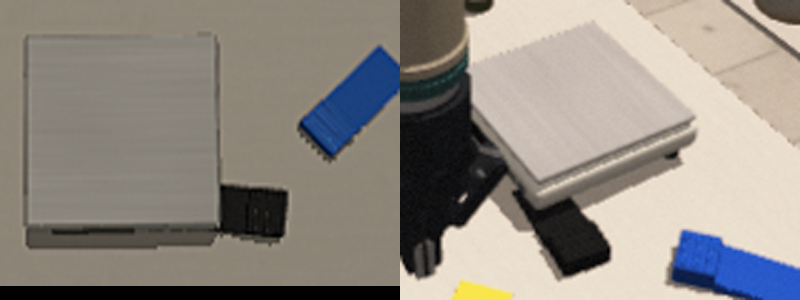

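The extra push moved the wedge only 1–2 mm before the resistance rose to about 4 N. Earlier it was under 1 N, so the wedge is now snug and carrying load. The scale is level in both views. Now the check press with closed fingers.

```bash
python3 -m pendant '[{"dx":0.028,"dy":0.025,"dz":0,"rx":0,"ry":0,"rz":0,"hand":0},{"dx":0.028,"dy":0.025,"dz":0,"rx":0,"ry":0,"rz":0,"hand":0},{"dx":0.028,"dy":0.025,"dz":0,"rx":0,"ry":0,"rz":0,"hand":0},{"dx":0.028,"dy":0.025,"dz":0,"rx":0,"ry":0,"rz":0,"hand":0},{"dx":0.028,"dy":0.025,"dz":0,"rx":0,"ry":0,"rz":0,"hand":0},{"dx":0.028,"dy":0.025,"dz":0,"rx":0,"ry":0,"rz":0,"hand":0},{"dx":0.028,"dy":0.025,"dz":0,"rx":0,"ry":0,"rz":0,"hand":0},{"dx":0.028,"dy":0.025,"dz":0,"rx":0,"ry":0,"rz":0,"hand":0},{"dx":0.028,"dy":0.025,"dz":0,"rx":0,"ry":0,"rz":0,"hand":0},{"dx":0.028,"dy":0.025,"dz":0,"rx":0,"ry":0,"rz":0,"hand":0},{"dx":0.028,"dy":0.025,"dz":0,"rx":0,"ry":0,"rz":0,"hand":0},{"dx":0.028,"dy":0.025,"dz":0,"rx":0,"ry":0,"rz":0,"hand":0}]'
python3 go.py '[.655,.105,.08]'
```

```text
clock: 11.18
position: [0.6521, 0.1013, 0.1803]
ee_rot: [-0.0, 0.747, 0.665, 0.0]
contact_force: [0.6, -0.6, 0.1]
width: 0.0002
gripper_force: 0.0
clock 11.18 pos [0.6521 0.1013 0.1803] yaw 83.39 zax [-0.     0.001 -1.   ] tool shift [0.0039 0.0025 0.1003] F [ 0.56 -0.58  0.07] q [0.05 0.43 1.39 0.   1.32 0.16] w 0.0002
```

```bash
python3 -m pendant '[{"dx":0.004,"dy":0.002,"dz":0.03,"rx":0,"ry":0,"rz":0,"hand":0},{"dx":0,"dy":0,"dz":0.03,"rx":0,"ry":0,"rz":0,"hand":0},{"dx":0,"dy":0,"dz":0.025,"rx":0,"ry":0,"rz":0,"hand":0},{"dx":0,"dy":0,"dz":0.012,"rx":0,"ry":0,"rz":0,"hand":0},{"dx":0,"dy":0,"dz":0.006,"rx":0,"ry":0,"rz":0,"hand":0},{"dx":0,"dy":0,"dz":0.004,"rx":0,"ry":0,"rz":0,"hand":0},{"dx":0,"dy":0,"dz":0.002,"rx":0,"ry":0,"rz":0,"hand":0},{"dx":0,"dy":0,"dz":0.002,"rx":0,"ry":0,"rz":0,"hand":0},{"dx":0,"dy":0,"dz":0,"rx":0,"ry":0,"rz":0,"hand":0}]'
python3 -m pendant '[{"dx":0,"dy":0,"dz":0.001,"rx":0,"ry":0,"rz":0,"hand":0},{"dx":0,"dy":0,"dz":0.001,"rx":0,"ry":0,"rz":0,"hand":0},{"dx":0,"dy":0,"dz":0,"rx":0,"ry":0,"rz":0,"hand":0}]'
```

```text
clock: 11.93
position: [0.6531, 0.1023, 0.0717]
ee_rot: [0.001, 0.747, 0.665, 0.001]
contact_force: [-0.4, 0.1, -0.2]
width: -0.0
gripper_force: 0.0
clock: 12.18
position: [0.6523, 0.1023, 0.069]
ee_rot: [0.0, 0.747, 0.665, 0.0]
contact_force: [0.2, 0.7, -1.2]
width: -0.0002
gripper_force: 0.0
```

```bash
python3 -m pendant '[{"dx":0,"dy":0,"dz":0.001,"rx":0,"ry":0,"rz":0,"hand":0},{"dx":0,"dy":0,"dz":0.001,"rx":0,"ry":0,"rz":0,"hand":0},{"dx":0,"dy":0,"dz":0.001,"rx":0,"ry":0,"rz":0,"hand":0},{"dx":0,"dy":0,"dz":0,"rx":0,"ry":0,"rz":0,"hand":0}]'
python3 -m pendant '[{"dx":0,"dy":0,"dz":0.001,"rx":0,"ry":0,"rz":0,"hand":0},{"dx":0,"dy":0,"dz":0,"rx":0,"ry":0,"rz":0,"hand":0}]'
python3 -m pendant '[{"dx":0,"dy":0,"dz":0.001,"rx":0,"ry":0,"rz":0,"hand":0},{"dx":0,"dy":0,"dz":0,"rx":0,"ry":0,"rz":0,"hand":0}]'
```

```text
clock: 12.52
position: [0.6522, 0.1024, 0.0653]
ee_rot: [-0.0, 0.747, 0.665, -0.0]
contact_force: [-0.3, -0.3, -0.0]
width: 0.0001
gripper_force: 0.0
clock: 12.68
position: [0.6523, 0.1025, 0.065]
ee_rot: [0.0, 0.747, 0.665, 0.0]
contact_force: [-1.3, 0.3, 3.6]
width: 0.0003
gripper_force: 1.6
clock: 12.85
position: [0.6524, 0.1026, 0.0648]
ee_rot: [0.0, 0.747, 0.665, 0.0]
contact_force: [-1.3, 0.2, 7.4]
width: -0.0001
gripper_force: 3.6
```

Contact came at z = 0.065, which is the level height. The force rises steeply with almost no travel, so the scale is firm. I'll hold briefly, then move clear.

```bash
python3 -m pendant '[{"dx":0,"dy":0,"dz":0,"rx":0,"ry":0,"rz":0,"hand":0},{"dx":0,"dy":0,"dz":0,"rx":0,"ry":0,"rz":0,"hand":0},{"dx":0,"dy":0,"dz":0,"rx":0,"ry":0,"rz":0,"hand":0}]'
python3 -m pendant '[{"dx":0,"dy":0,"dz":-0.003,"rx":0,"ry":0,"rz":0,"hand":0},{"dx":0,"dy":0,"dz":-0.01,"rx":0,"ry":0,"rz":0,"hand":0},{"dx":0,"dy":0,"dz":-0.03,"rx":0,"ry":0,"rz":0,"hand":0},{"dx":0,"dy":0,"dz":-0.04,"rx":0,"ry":0,"rz":0,"hand":0},{"dx":0,"dy":0,"dz":-0.04,"rx":0,"ry":0,"rz":0,"hand":0},{"dx":0,"dy":-0.03,"dz":-0.02,"rx":0,"ry":0,"rz":0,"hand":0},{"dx":0,"dy":-0.04,"dz":0,"rx":0,"ry":0,"rz":0,"hand":0},{"dx":0,"dy":-0.04,"dz":0,"rx":0,"ry":0,"rz":0,"hand":0},{"dx":0,"dy":-0.04,"dz":0,"rx":0,"ry":0,"rz":0,"hand":0},{"dx":0,"dy":-0.04,"dz":0,"rx":0,"ry":0,"rz":0,"hand":0},{"dx":0,"dy":-0.04,"dz":0,"rx":0,"ry":0,"rz":0,"hand":0},{"dx":0,"dy":0,"dz":0,"rx":0,"ry":0,"rz":0,"hand":0}]'
python3 -m pendant '[{"dx":0.03,"dy":-0.02,"dz":0,"rx":0,"ry":0,"rz":0,"hand":0},{"dx":0.03,"dy":-0.02,"dz":0,"rx":0,"ry":0,"rz":0,"hand":0},{"dx":0.03,"dy":-0.02,"dz":0,"rx":0,"ry":0,"rz":0,"hand":0},{"dx":0.03,"dy":-0.02,"dz":0,"rx":0,"ry":0,"rz":0,"hand":0},{"dx":0.03,"dy":0,"dz":0,"rx":0,"ry":0,"rz":0,"hand":0},{"dx":0.03,"dy":0,"dz":0,"rx":0,"ry":0,"rz":0,"hand":0},{"dx":0.03,"dy":0,"dz":0,"rx":0,"ry":0,"rz":0,"hand":0},{"dx":0,"dy":0,"dz":0,"rx":0,"ry":0,"rz":0,"hand":0},{"dx":0,"dy":0,"dz":0,"rx":0,"ry":0,"rz":0,"hand":0},{"dx":0,"dy":0,"dz":0,"rx":0,"ry":0,"rz":0,"hand":0}]'
python3 - <<'E'
from h import *
d=grab('side','pics/s6.png');t=grab('top','pics/t6.png')
a=cv2.resize(t['frame'][125:225,275:415],(400,286),interpolation=2);b=cv2.resize(d['frame'][160:280,280:440],(400,300),interpolation=2)
m=np.zeros((300,800,3),np.uint8);m[:286,:400]=a;m[:,400:]=b;cv2.imwrite('pics/c6.png',m[...,::-1])
E
python3 tilt.py 6:0
```

```text
clock: 13.1
position: [0.6524, 0.1025, 0.0648]
ee_rot: [0.0, 0.747, 0.665, 0.001]
contact_force: [-1.8, 0.5, 6.7]
width: -0.0003
gripper_force: 3.5
clock: 14.1
position: [0.4143, 0.1293, 0.206]
ee_rot: [-0.003, 0.746, 0.666, -0.003]
contact_force: [-0.4, 0.2, -0.4]
width: -0.0001
gripper_force: 0.0
clock: 14.93
position: [0.3684, 0.3464, 0.2064]
ee_rot: [0.0, 0.747, 0.665, -0.001]
contact_force: [0.9, -0.1, -0.4]
width: 0.0002
gripper_force: 0.0
6 [0.5847 0.0359 0.0015] tilt deg 0.22 -40.74 foot [ 0.5048 -0.0443  0.0076] corner [0.6644 0.1158 0.0654]
[(-1, np.float64(-39.7)), (-0.5, np.float64(-40.4)), (0, np.float64(-40.7)), (0.5, np.float64(-40.7)), (1, np.float64(-40.2)), (1.5, np.float64(-39.4)), (2, np.float64(-38.3)), (4, np.float64(-38.0))]
```

View pics/c6.png

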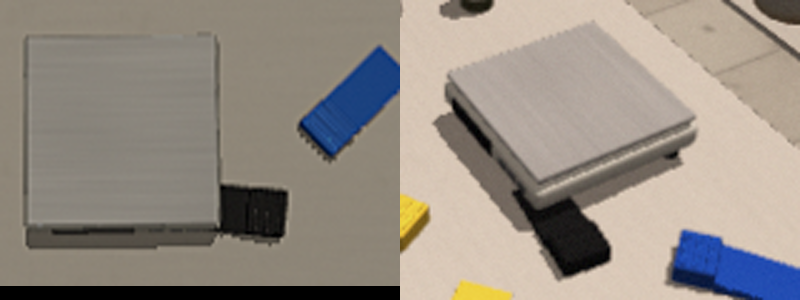

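The scale is level and has not moved, the wedge is in place at crop (221–287, 185–238), and the arm is clear. I'm handing in.

```bash
python3 -c "
from rig import manip
print(manip.sign_off())"
```

```text
the job is handed in; nothing more can be done
None
```

The wedge is under the short foot, the scale measured level to within about half a degree, the far left corner held firm under a press of about 7 N, and the job is handed in with the arm clear; the sign-off gave no verdict.

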